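# Clamp the split biscuit mould with the one-hand bar clamp and hold it up

## Robot

A 6-joint arm with a two-finger parallel gripper is mounted at the origin on the work surface. World frame = base frame: x ahead of the robot, y to its left, z up, the work surface at z = 0. Lengths are in m, angles in rad, forces in N, time in s.
With the tool pointing down it reaches from about 0.375 to 0.975 m from the base axis. Payload 3.8 kg.
Tool frame: the origin (TCP) lies midway between the tips of the shut fingers; the grasp point (between the pads) lies 19 mm behind it; x points along the fingers, z is the direction in which the jaws open and shut, and the axes are right-handed (so a half turn about x gives the same grasp; the last joint's range is limited). The gripper opens to 85 mm and grips with 20 to 120 N. Pads are 22 mm wide; open, the fingers measure 114 mm over their backs; the gripper's body (76 mm by 85 mm) begins 54 mm behind the grasp point. The pads swing forward as they close: fully open they stand 13 mm farther back than shut.
Start: joints at [1.207, 0.264, 1.604, -0, 1.274, -0.037], TCP at [0.217, 0.639, 0.231] pointing down, gripper open.
Joint ranges: [-2.63, 2.63], [-0.94, 2.18], [0.31, 2.57], [-1.31, 4.45], [0, 2.66], [-2.55, 2.55]. Speed limits (rad/s): [2.57, 2.57, 3.14, 3.14, 3.14, 3.14].

## Interface

Orientations are given as a rotation vector (axis times angle).
In Python, from workcell import * gives the robot as it stands. The module is installed in compiled form; this text tells all that it offers.
- The arm moves only by the tool carry_out, never from a script. Its arguments are lists of equal length, an entry for each row: "offset": the shift along the tool's x, y, z in cm, a list of three; "delta_rot": the turn, a rotation vector about the tool's x, y, z in degrees, a list of three. A call has exactly 5 rows; each row shifts and turns the commanded pose from where the row before left it, along the tool's axes as they then stand; what a row does not reach is not made up. A row lasts 1/12 s, in which the tool goes at most 41.7 mm and 7.16 degrees, less where a joint would pass 70% of its speed; a pose out of reach is approached as far as the arm can. A call is refused whole if a number of a shift passes 4.17 or a number of a turn 7.16, either way. A call with a gripper value outside its range is refused whole. "fingers" is the opening, from -1 (shut) to 1 (fully open), set as the call begins (left out, the last holds). The fingers move at their own pace and stop on an object; "newtons" is the grip in N (left out, the last holds). Time passes only in rows, so rows that do not move let the fingers close, or fill a call up. It gives the time, the measured TCP pose, the force and the opening at its end, in the units of the state.
- read_state(): the state, without advancing time (a new reading comes with each control period).
- read_camera(name): name is "scene" or "top" or "wrist"; returns (picture, depth): 420x560x3 uint8, red, green, blue; 420x560 float32, m along the optical axis (not along the pixel's ray), 0 where there is no reading.
- get_calibration(name): a dict with "fx", "fy", "cx", "cy" (pixels), "R" (3x3) and "t" (3): a world point X has camera coordinates R X + t; the wrist camera has in their place "mount" (4x4, takes a point from camera to tool coordinates, whose origin is the TCP and whose axes are the tool frame's). Camera axes: x right, y down, z forward; pixel columns grow to the right and rows downward; lengths in m; the calibration is good to about 2 mm. A picture is of the moment at which its call begins: read the wrist's pose just before it. get_calibration takes no time and is no camera call.
- finish_job(): hands the job in, once; it reports no verdict.
The state is a dict: "time": time; "q": joint angles; "joint_vel": joint speeds; "joint_torque": joint torques, N m; "tool_pos": TCP position; "tcp_rot": TCP orientation; "wrist_force": force on the tool from outside, world axes, zero at the start; "torque": the same for the moment, N m; "width": opening from 0.0 (shut) to 1.0 (fully open).
Only numpy, scipy, OpenCV 4.12 (cv2) and the standard library are available. Lean on these libraries where they do the work, as an engineer would, in place of code of your own. Each camera call takes 0.05 s, during which the arm holds its last target. There are 200 camera calls.

## Task

The wooden biscuit mould has split in two and its joint has just been glued. The one-hand bar clamp already stands over the two halves: take its handle and trigger together between the fingers and pump the trigger until the jaws have pushed the halves together and grip them snugly, never squeezing so hard that the wood is bruised. Then, keeping the trigger squeezed, lift clamp and mould level, a hand's breadth (about 80 mm) clear of the table, and finish like that, still holding it in the air; leave the rolling pin and the two tin cutters alone.

Things in the scene. Friction and masses are not known exactly. Their poses are not given: they have to be found in the camera images.
- clamp: One-hand bar clamp, black with steel bar and grey trigger, 0.4 kg, standing on its two downward jaws astride the mould. Origin on the table under the near pad's face; x along the bar towards the far jaw, z up. Bar 8 mm wide, toothed, top at z 73 mm. Housing x -64 to -6 mm, 28 mm wide, z 23 to 84 mm; only handle and trigger reach higher. Fixed handle x -70 to -48 mm, 26 mm wide, up to z 142 mm
- grip (a point): Point on the clamp at (-41, 0, 120) mm in its frame, same axes: put the middle between the pads here, fingers down and closing along the bar, one pad behind the handle, one before the trigger's finger rest. Width here 61 mm with the trigger free, 36 to 38 mm fully squeezed. The clamp may slide a few mm along its bar while pumped; no harm
- trigger_angle (a joint): Trigger angle, rad: 0 free, 0.27 fully squeezed to the handle (23 mm at the finger rest). A spring (6 to 7 N at the finger rest) brings it back when the fingers open. Once the jaws have met the work it stops about half way: at 25 to 40 N the fingers stall clearly wider, near 47 to 50 mm; if in doubt, let it come back and squeeze once more
- trigger: Grey trigger lever; at its upper end the finger rest, a round cross bar 14 mm thick, 24 mm wide, in front of the handle, about 121 mm above the table; its front is at clamp x -10 mm when free, -33 mm when squeezed. The body's origin is the trigger's hinge, 86 mm below it; z points to the finger rest
- bar_slide (a joint): How far bar and far jaw are drawn in, m: 0 leaves 150 mm between the pads, each mm one less (the closed mould is 104 mm: pads meet it near 0.046). Ratchet teeth are 7 mm apart: a full squeeze draws in about 7 mm; the trigger must then come nearly all the way back for the next bite. A 14 N brake keeps the bar where it is; it cannot be pulled open
- near_pad (a point): Middle of the soft rubber pad (34 mm square) of the near jaw, which is fixed to the housing, 18 mm above its foot. Axes as the clamp's. Once the jaws grip, jaw force is about 2.5 x (squeeze on the finger rest - 7 N) - 14 N: a squeeze of 25 to 50 N is right. The wood bruises above 150 N of jaw force, about 70 N of squeeze
- far_jaw: The bar with the far jaw at its end (32 mm wide, 77 mm tall, pad facing the near jaw). Origin on the table under the middle of its pad face, axes as the clamp's
- far_pad (a point): Middle of the far jaw's pad face, 18 mm above the jaw's foot. Axes as the clamp's
- half_a: Half of the mould next to the near jaw: light wood with a raised rim and half of a row of carved flowers, 52 mm along the bar, 130 mm across it, 24 mm thick at the rim, 100 g, lying loose on the table. Origin in the middle of its underside; its x axis points to the joint
- half_b: Half of the mould next to the far jaw, the mirror image of half_a. Origin in the middle of its underside; its x axis points away from the joint, so both halves' axes agree with the clamp's
- half_a_joint (a point): Middle of half_a's joint face, 12 mm above its underside
- half_b_joint (a point): Middle of half_b's joint face, 12 mm above its underside
- rolling_pin: Bystander: wooden rolling pin 45 mm thick, 360 mm long with its handles, lying along its y axis beyond the clamp. Origin in the middle, on the table
- star_cutter: Bystander: five-pointed tin biscuit cutter, 76 mm over its points, 24 mm tall. Origin in its middle, on the table
- round_cutter: Bystander: round tin biscuit cutter, 64 mm across, 26 mm tall. Origin in its middle, on the table
Things that resemble listed ones, but are neither listed nor needed, are in the scene too. Leave any pink look-alike of the half_a alone.

How it is judged:
By the outcome, as a careful person would: the job done as asked, in the order asked, and still so for the second after the job is handed in, while the arm keeps its last pose, push and grip.
It also fails if it takes over 45 s, if anything falls off the work surface, if the arm or the gripper's body presses on something with over 40 N, if the wrist force passes 120 N, or if a joint passes its speed limit or range.

## Working session

There is one attempt and no reset: what is moved stays moved. The work goes in short steps, Python scripts to look and compute and a tool call to move; the robot and the scene stay as the last step left them, time stands still between calls to the robot, and variables do not carry over. Pictures are saved under pics/ and viewed, about 8 in all and at most 12, crops included, and the job is handed in when it is done.

Besides the shell and the picture viewer there is one more tool, called after "Request:" as name(argument=value, ...), one argument or row to a line, values as JSON. carry_out: Moves the arm, as the interface text tells. Its arguments: {"type":"object","properties":{"offset":{"type":"array"},"delta_rot":{"type":"array"},"fingers":{"type":"number"},"newtons":{"type":"number"}},"required":["offset","delta_rot"]}

```bash
mkdir -p pics; python3 - <<'E'
from workcell import *
import cv2,numpy as np
s=read_state();print({k:np.round(v,3) for k,v in s.items()})
for n in("scene","top"):
    p,d=read_camera(n);np.savez(n+".npz",p=p,d=d);cv2.imwrite(f"pics/{n}0.png",p[:,:,::-1])
    c=get_calibration(n);print(n,{k:np.round(v,3).tolist() for k,v in c.items()})
c=get_calibration("wrist");print({k:np.round(v,4).tolist() for k,v in c.items()})
E
```

```text
{'time': np.float64(0.0), 'q': array([ 1.207,  0.265,  1.605, -0.   ,  1.274, -0.037]), 'joint_vel': array([-0.001,  0.001,  0.   , -0.   ,  0.001, -0.001]), 'joint_torque': array([ 1.0000e-03, -5.1510e+01, -3.6733e+01, -0.0000e+00,  1.3000e-02,
       -0.0000e+00]), 'tool_pos': array([0.216, 0.639, 0.23 ]), 'tcp_rot': array([-0.967,  1.348,  0.964]), 'wrist_force': array([ 0.148, -0.143,  0.304]), 'torque': array([-0.003,  0.021, -0.068]), 'width': np.float64(1.0)}
scene {'fx': 408.986, 'fy': 408.986, 'cx': 284.485, 'cy': 213.958, 'R': [[0.155, 0.988, 0.011], [0.571, -0.081, -0.817], [-0.806, 0.133, -0.577]], 't': [-0.049, -0.243, 1.387]}
top {'fx': 510.176, 'fy': 510.176, 'cx': 270.152, 'cy': 208.138, 'R': [[0.01, -1.0, 0.024], [-0.983, -0.015, -0.181], [0.181, -0.021, -0.983]], 't': [-0.044, 0.589, 1.067]}
{'fx': 370.6196, 'fy': 370.6196, 'cx': 280.3675, 'cy': 206.3919, 'mount': [[0.0002, -0.2777, 0.9607, -0.1424], [-0.0002, -0.9607, -0.2777, 0.0706], [1.0, -0.0001, -0.0003, 0.0011], [0.0, 0.0, 0.0, 1.0]]}
```

View pics/top0.png

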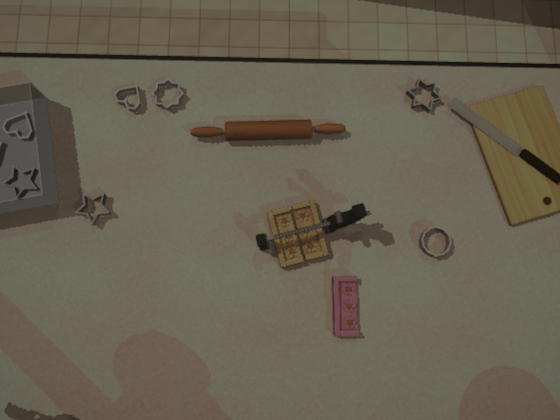

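View pics/scene0.png

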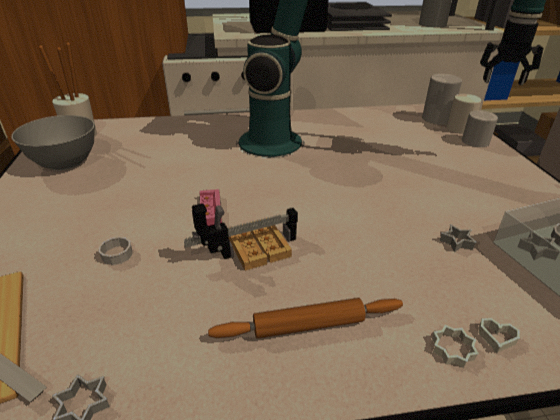

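The top view shows the clamp with its handle near (360,211) and far jaw near (262,241), the mould between them and the pink decoy at (346,306). The scene view agrees. Next I measure with depth.

```bash
cat > h.py <<'E'
import numpy as np,cv2
from workcell import *
from scipy.spatial.transform import Rotation as Ro
def cloud(n,d,T=None):
    c=get_calibration(n);v,u=np.mgrid[:420,:560]
    P=np.stack([(u-c["cx"])/c["fx"]*d,(v-c["cy"])/c["fy"]*d,d],-1)
    if n=="wrist":
        M=T@np.array(c["mount"]);return P@M[:3,:3].T+M[:3,3]
    return (P-np.array(c["t"]))@np.array(c["R"])
def tcp():
    s=read_state();T=np.eye(4);T[:3,:3]=Ro.from_rotvec(s["tcp_rot"]).as_matrix();T[:3,3]=s["tool_pos"];return T,s
E
python3 - <<'E'
from h import *
for n,(r0,r1,c0,c1) in dict(top=(190,280,240,385),scene=(180,275,180,310)).items():
    f=np.load(n+".npz");X=cloud(n,f["d"])[r0:r1,c0:c1].reshape(-1,3);p=f["p"][r0:r1,c0:c1].reshape(-1,3).astype(int)
    ok=(f["d"][r0:r1,c0:c1].ravel()>0)
    for lo,hi in((.055,.08),(.08,.11),(.11,.17)):
        m=ok&(X[:,2]>lo)&(X[:,2]<hi);Q=X[m]
        if len(Q)<5: print(n,lo,len(Q));continue
        mu=Q[:,:2].mean(0);w,V=np.linalg.eigh(np.cov(Q[:,:2].T));a=V[:,1]*np.sign(V[1,1]);t=(Q[:,:2]-mu)@a
        print(n,lo,len(Q),mu.round(4),"axis deg",np.degrees(np.arctan2(a[1],a[0])).round(1),t.min().round(3),t.max().round(3),"zmax",Q[:,2].max().round(3),(mu+a*t.min()).round(3),(mu+a*t.max()).round(3))
    h=cv2.cvtColor(p.astype(np.uint8)[None],cv2.COLOR_RGB2HSV)[0]
    m=ok&(X[:,2]>.014)&(X[:,2]<.032)&(h[:,1]>90)
    Q=X[m];print("wood",m.sum(),Q.mean(0).round(3),cv2.minAreaRect((Q[:,:2]*1000).astype(np.float32)))
T,s=tcp();print(T.round(3))
E
```

```text
top 0.055 507 [ 0.5373 -0.0987] axis deg 104.0 -0.161 0.094 zmax 0.08 [ 0.576 -0.255] [ 0.515 -0.008]
top 0.08 196 [ 0.5629 -0.194 ] axis deg 100.6 -0.036 0.029 zmax 0.108 [ 0.569 -0.229] [ 0.558 -0.166]
top 0.11 272 [ 0.5669 -0.2032] axis deg 104.6 -0.026 0.034 zmax 0.146 [ 0.574 -0.229] [ 0.558 -0.17 ]
wood 1749 [ 0.538 -0.099  0.02 ] ((516.4146118164062, -113.173095703125), (184.93597412109375, 126.06058502197266), 15.000670433044434)
scene 0.055 1040 [ 0.555  -0.1305] axis deg 106.4 -0.126 0.129 zmax 0.08 [ 0.59  -0.251] [ 0.519 -0.007]
scene 0.08 353 [ 0.5758 -0.1985] axis deg 108.7 -0.035 0.192 zmax 0.11 [ 0.587 -0.232] [ 0.514 -0.017]
scene 0.11 362 [ 0.5762 -0.2048] axis deg 108.1 -0.023 0.039 zmax 0.145 [ 0.583 -0.227] [ 0.564 -0.168]
wood 1980 [ 0.518 -0.118  0.02 ] ((485.576416015625, -163.04290771484375), (332.7021484375, 180.66798400878906), 39.42867660522461)
[[-0.001 -0.947  0.321  0.216]
 [-0.002  0.321  0.947  0.639]
 [-1.     0.    -0.002  0.23 ]
 [ 0.     0.     0.     1.   ]]
```

```bash
cat >> h.py <<'E'
def plan(goal,head,N):
    "rows in tool axes: shift per row (cm), turn about tool x per row (deg)"
    T,s=tcp();d=(np.array(goal)-T[:3,3])/N*100
    h=np.degrees(np.arctan2(T[1,2],T[0,2]));dy=(head-h+180)%360-180
    R=T[:3,:3].copy();print("yaw",h.round(2),"turn/row",(-dy/N).round(2))
    for k in range(N):
        print((R.T@d).round(2).tolist(),end=" " if k%5<4 else "\n")
        R=R@Ro.from_euler("x",-dy/N,degrees=True).as_matrix()
E
python3 - <<'E'
from h import *
plan([.570,-.199,.24],-74.5,25)
E
```

```text
yaw 71.28 turn/row 5.83
[-0.03, -2.41, -2.72] [-0.03, -2.68, -2.46] [-0.03, -2.91, -2.18] [-0.03, -3.12, -1.87] [-0.03, -3.29, -1.54]
[-0.03, -3.43, -1.2] [-0.03, -3.54, -0.84] [-0.03, -3.61, -0.48] [-0.03, -3.64, -0.11] [-0.03, -3.63, 0.26]
[-0.03, -3.58, 0.63] [-0.03, -3.5, 0.99] [-0.03, -3.38, 1.34] [-0.03, -3.23, 1.67] [-0.03, -3.04, 1.99]
[-0.03, -2.82, 2.29] [-0.03, -2.58, 2.57] [-0.03, -2.3, 2.82] [-0.03, -2.0, 3.04] [-0.03, -1.69, 3.22]
[-0.03, -1.35, 3.38] [-0.03, -1.0, 3.5] [-0.03, -0.64, 3.58] [-0.03, -0.27, 3.63] [-0.03, 0.1, 3.64]
```

Request:
carry_out(
  offset=[
    [0,-2.4,-2.7],
    [0,-2.7,-2.5],
    [0,-2.9,-2.2],
    [0,-3.1,-1.9],
    [0,-3.3,-1.5],
  ],
  delta_rot=[
    [5.8,0,0],
    [5.8,0,0],
    [5.8,0,0],
    [5.8,0,0],
    [5.8,0,0],
  ],
  fingers=1,
  newtons=35,
)

```text
time: 0.52
tool_pos: [0.2872, 0.4697, 0.2305]
tcp_rot: [-0.574, 1.495, 0.573]
wrist_force: [-0.4, -0.8, 0.2]
width: 0.999
```

Request:
carry_out(
  offset=[
    [0,-3.4,-1.2],
    [0,-3.5,-0.8],
    [0,-3.6,-0.5],
    [0,-3.6,-0.1],
    [0,-3.6,0.3],
  ],
  delta_rot=[
    [5.8,0,0],
    [5.8,0,0],
    [5.8,0,0],
    [5.8,0,0],
    [5.8,0,0],
  ],
)

```text
time: 0.93
tool_pos: [0.3584, 0.304, 0.2309]
tcp_rot: [-0.179, 1.564, 0.178]
wrist_force: [0.8, 0.4, -0.2]
width: 0.998
```

Request:
carry_out(
  offset=[
    [0,-3.6,0.6],
    [0,-3.5,1.0],
    [0,-3.4,1.3],
    [0,-3.2,1.7],
    [0,-3.0,2.0],
  ],
  delta_rot=[
    [5.8,0,0],
    [5.8,0,0],
    [5.8,0,0],
    [5.8,0,0],
    [5.8,0,0],
  ],
)

```text
time: 1.35
tool_pos: [0.4302, 0.1372, 0.231]
tcp_rot: [0.219, 1.56, -0.219]
wrist_force: [1.1, 0.2, -0.6]
width: 1.0
```

Request:
carry_out(
  offset=[
    [0,-2.8,2.3],
    [0,-2.6,2.6],
    [0,-2.3,2.8],
    [0,-2.0,3.0],
    [0,-1.7,3.2],
  ],
  delta_rot=[
    [5.8,0,0],
    [5.8,0,0],
    [5.8,0,0],
    [5.8,0,0],
    [5.8,0,0],
  ],
)

```text
time: 1.77
tool_pos: [0.5022, -0.0295, 0.2309]
tcp_rot: [0.614, 1.483, -0.614]
wrist_force: [0.5, 0.8, 0.3]
width: 0.999
```

Request:
carry_out(
  offset=[
    [0,-1.3,3.4],
    [0,-1.0,3.5],
    [0,-0.6,3.6],
    [0,-0.3,3.6],
    [0,0,0],
  ],
  delta_rot=[
    [5.8,0,0],
    [5.8,0,0],
    [5.8,0,0],
    [5.8,0,0],
    [5.8,0,0],
  ],
)

```text
time: 2.18
tool_pos: [0.5626, -0.1664, 0.2306]
tcp_rot: [1.002, 1.324, -1.005]
wrist_force: [0.3, 0.5, 0.9]
width: 1.006
```

```bash
python3 - <<'E'
from h import *
T,s=tcp();p,d=read_camera("wrist");np.savez("w1.npz",p=p,d=d,T=T)
cv2.imwrite("pics/w1.png",p[:,:,::-1])
X=cloud("wrist",d,T);ok=d>0
for lo,hi in((.112,.125),(.125,.17),(.065,.08)):
    m=(ok&(X[...,2]>lo)&(X[...,2]<hi)).astype(np.uint8)
    n,l,st,_=cv2.connectedComponentsWithStats(m)
    for i in range(1,n):
        if st[i,4]<60: continue
        Q=X[l==i];r=cv2.minAreaRect((Q[:,:2]*1000).astype(np.float32));print(lo,st[i].tolist(),Q.mean(0).round(4),"zmax",np.percentile(Q[:,2],98).round(4),np.round(r[0],1),np.round(r[1],1),round(r[2],1))
E
```

```text
0.112 [334, 187, 35, 26, 150] [ 0.5829 -0.2094  0.1177] zmax 0.1246 [ 580.1 -210.2] [12.5 28. ] 48.0
0.112 [282, 189, 23, 35, 236] [ 0.5657 -0.1747  0.1208] zmax 0.125 [ 563.3 -175.2] [23.6 16.2] 15.6
0.125 [334, 191, 42, 44, 1617] [ 0.5747 -0.2126  0.1407] zmax 0.1429 [ 573.6 -213.8] [28.1 26.6] 16.1
0.125 [283, 192, 18, 34, 511] [ 0.5632 -0.1739  0.127 ] zmax 0.1287 [ 562.7 -173.8] [24.1 11.9] 16.6
0.065 [78, 172, 268, 33, 2981] [ 0.5397 -0.0824  0.0715] zmax 0.0791 [ 546.2 -111.8] [ 26.4 218.9] 15.6
0.065 [355, 180, 31, 16, 227] [ 0.5829 -0.2415  0.0705] zmax 0.0792 [ 582.7 -237.9] [30.1  9.6] 89.5
```

View pics/w1.png

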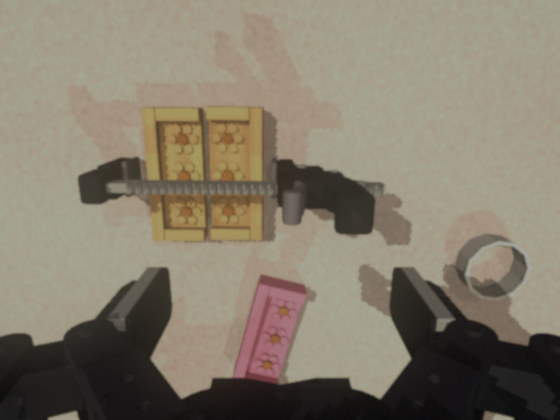

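The wrist view shows handle top (353,205), trigger rest (292,207) and the bar along row 187. The finger rest's height and its spacing to the handle match the spec. The grip point is about (0.569, -0.196), with the axis at about 105.8°.

```bash
python3 - <<'E'
from h import *
T,s=tcp();print(s["tool_pos"].round(4));plan([.569,-.196,.17],-74.2,5);plan([.569,-.196,.096],-74.2,5)
f=np.load("w1.npz");X=cloud("wrist",f["d"],f["T"]);a=np.array([-.272,.962]);n=np.array([-.962,-.272]);o=np.array([.569,-.196])+a*.0405
x=((X[...,:2]-o)@a)*1000;y=((X[...,:2]-o)@n)*1000;z=X[...,2]
m=(z>.018)&(z<.03)&(abs(y)<70)&(abs(y)>20)&(x>-5)&(x<170);h,e=np.histogram(x[m],np.arange(-5,170,5));print(h)
m=(z>.06)&(z<.085)&(abs(y)<20)&(x>60);print("far jaw x max",np.percentile(x[m],[50,99]),"y mid bar",np.median(y[(z>.069)&(z<.08)&(x>20)&(x<100)]))
E
```

```text
[ 0.5614 -0.1638  0.2304]
yaw -74.48 turn/row -0.06
[1.21, -0.02, 0.66] [1.21, -0.02, 0.66] [1.21, -0.03, 0.66] [1.21, -0.03, 0.66] [1.21, -0.03, 0.66]
yaw -74.48 turn/row -0.06
[2.69, -0.02, 0.66] [2.69, -0.02, 0.66] [2.69, -0.02, 0.66] [2.69, -0.02, 0.66] [2.69, -0.03, 0.66]
[  0   0 274 487 438 151 144 137 168 178 161 138 117  11 135 142 151 172
 168 144 133 138 554 486 251   0   0   0   0   0   0   0   0   0]
far jaw x max [132.04420764 155.08358447] y mid bar -0.5500321384562772
```

Request:
carry_out(
  offset=[
    [0.5,0,0.7],
    [0.5,0,0.7],
    [0.5,0,0.7],
    [0,0,0.7],
    [0,-0.1,0.5],
  ],
  delta_rot=[
    [-0.3,0,0],
    [0,0,0],
    [0,0,0],
    [0,0,0],
    [0,0,0],
  ],
)

```text
time: 2.65
tool_pos: [0.569, -0.1926, 0.2155]
tcp_rot: [0.992, 1.334, -0.993]
wrist_force: [-0.3, 0.4, -0.7]
width: 1.003
```

```bash
python3 - <<'E'
from h import *
T,s=tcp();print(s["tool_pos"].round(4));plan([.569,-.196,.096],-74.2,5)
p,d=read_camera("wrist");cv2.imwrite("pics/w2.png",p[:,:,::-1])
X=cloud("wrist",d,T);G=(X-T[:3,3])@T[:3,:3]*1000
for lo,hi in((.112,.132),(.136,.15)):
    m=((d>0)&(X[...,2]>lo)&(X[...,2]<hi)).astype(np.uint8);n,l,st,_=cv2.connectedComponentsWithStats(m)
    for i in range(1,n):
        if st[i,4]>60: Q=G[l==i];print(st[i].tolist(),"tool y",np.percentile(Q[:,1],[2,98]).round(1),"z",np.percentile(Q[:,2],[2,98]).round(1))
E
```

```text
[ 0.569  -0.1926  0.2155]
yaw -73.33 turn/row 0.17
[2.39, -0.02, 0.07] [2.39, -0.02, 0.07] [2.39, -0.02, 0.07] [2.39, -0.02, 0.07] [2.39, -0.02, 0.07]
[300, 191, 36, 10, 207] tool y [ 7.4 11.4] z [13.4 34.7]
[243, 192, 25, 39, 853] tool y [-11.4  11.2] z [-25.5 -10.7]
[295, 198, 44, 44, 1751] tool y [-13.9  11.9] z [ 8.9 33.7]
```

View pics/w2.png

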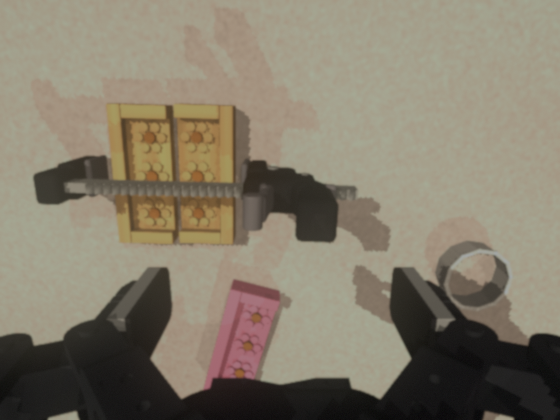

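The view shows the clamp square in the image, with trigger rest at (253,210) and handle at (316,218). In the tool frame the pair is centred at z +4 mm. I'll correct that and descend.

Request:
carry_out(
  offset=[
    [1.5,0,0.4],
    [1.5,0,0],
    [1.5,0,0],
    [1.5,0,0],
    [1.2,0,0],
  ],
  delta_rot=[
    [0.8,0,0],
    [0,0,0],
    [0,0,0],
    [0,0,0],
    [0,0,0],
  ],
)

```text
time: 3.12
tool_pos: [0.5702, -0.1962, 0.1435]
tcp_rot: [1.003, 1.328, -1.004]
wrist_force: [-0.5, 0.1, -0.7]
width: 1.0
```

Request:
carry_out(
  offset=[
    [1.2,0,0],
    [1.2,0,0],
    [1.0,0,0],
    [0.8,0,0],
    [0.5,0,0],
  ],
  delta_rot=[
    [0,0,0],
    [0,0,0],
    [0,0,0],
    [0,0,0],
    [0,0,0],
  ],
)

```text
time: 3.53
tool_pos: [0.57, -0.1962, 0.096]
tcp_rot: [1.004, 1.328, -1.004]
wrist_force: [-0.2, 0.5, 0.5]
width: 1.0
```

Request:
carry_out(
  offset=[
    [0,0,0],
    [0,0,0],
    [0,0,0],
    [0,0,0],
    [0,0,0],
  ],
  delta_rot=[
    [0,0,0],
    [0,0,0],
    [0,0,0],
    [0,0,0],
    [0,0,0],
  ],
  fingers=-1,
  newtons=35,
)

```text
time: 3.95
tool_pos: [0.574, -0.1995, 0.1015]
tcp_rot: [1.002, 1.317, -1.002]
wrist_force: [2.1, -6.4, 6.6]
width: 0.418
```

Request:
carry_out(
  offset=[
    [0,0,0],
    [0,0,0],
    [0,0,0],
    [0,0,0],
    [0,0,0],
  ],
  delta_rot=[
    [0,0,0],
    [0,0,0],
    [0,0,0],
    [0,0,0],
    [0,0,0],
  ],
  fingers=0.65,
)

```text
time: 4.37
tool_pos: [0.57, -0.1961, 0.0968]
tcp_rot: [1.004, 1.328, -1.004]
wrist_force: [-0.1, 0.6, -0.9]
width: 0.824
```

```bash
python3 - <<'E'
from h import *
T,s=tcp();print(s["tool_pos"].round(4),s["wrist_force"].round(1),s["width"])
p,d=read_camera("wrist");cv2.imwrite("pics/w3.png",p[:,:,::-1])
E
```

```text
[ 0.57   -0.1961  0.0968] [-0.1  0.6 -0.9] 0.823882526838532
```

View pics/w3.png

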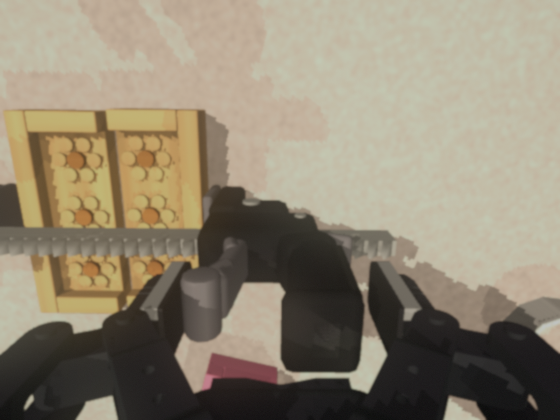

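The trigger is back between the open pads (202,300), with the handle at (322,330). I'll keep pumping.

Request:
carry_out(
  offset=[
    [0,0,0],
    [0,0,0],
    [0,0,0],
    [0,0,0],
    [0,0,0],
  ],
  delta_rot=[
    [0,0,0],
    [0,0,0],
    [0,0,0],
    [0,0,0],
    [0,0,0],
  ],
  fingers=-1,
)

```text
time: 4.83
tool_pos: [0.5739, -0.1992, 0.1018]
tcp_rot: [1.003, 1.318, -1.002]
wrist_force: [-0.8, -4.5, 13.2]
width: 0.421
```

Request:
carry_out(
  offset=[
    [0,0,0],
    [0,0,0],
    [0,0,0],
    [0,0,0],
    [0,0,0],
  ],
  delta_rot=[
    [0,0,0],
    [0,0,0],
    [0,0,0],
    [0,0,0],
    [0,0,0],
  ],
  fingers=0.65,
)

```text
time: 5.25
tool_pos: [0.5699, -0.1961, 0.0965]
tcp_rot: [1.004, 1.328, -1.004]
wrist_force: [-0.5, 1.0, -1.3]
width: 0.829
```

Request:
carry_out(
  offset=[
    [0,0,0],
    [0,0,0],
    [0,0,0],
    [0,0,0],
    [0,0,0],
  ],
  delta_rot=[
    [0,0,0],
    [0,0,0],
    [0,0,0],
    [0,0,0],
    [0,0,0],
  ],
  fingers=-1,
)

```text
time: 5.67
tool_pos: [0.5739, -0.1992, 0.1018]
tcp_rot: [1.003, 1.318, -1.002]
wrist_force: [-1.0, -3.1, 13.7]
width: 0.42
```

Request:
carry_out(
  offset=[
    [0,0,0],
    [0,0,0],
    [0,0,0],
    [0,0,0],
    [0,0,0],
  ],
  delta_rot=[
    [0,0,0],
    [0,0,0],
    [0,0,0],
    [0,0,0],
    [0,0,0],
  ],
  fingers=0.65,
)

```text
time: 6.08
tool_pos: [0.5699, -0.1961, 0.0965]
tcp_rot: [1.004, 1.328, -1.004]
wrist_force: [-0.2, 0.4, 0.1]
width: 0.824
```

```bash
python3 - <<'E'
from h import *
T,s=tcp();print(s["tool_pos"].round(4),s["wrist_force"].round(1),s["width"])
p,d=read_camera("wrist");q,_=read_camera("top");q=cv2.resize(q[180:290,230:390],None,fx=3,fy=3)
o=np.zeros((330+420,560,3),np.uint8);o[:420]=p;o[420:,:480]=q;cv2.imwrite("pics/w4.png",cv2.resize(o,None,fx=.8,fy=.8)[:,:,::-1])
E
```

```text
[ 0.5699 -0.1961  0.0965] [-0.2  0.4  0.1] 0.8235706188817459
```

View pics/w4.png

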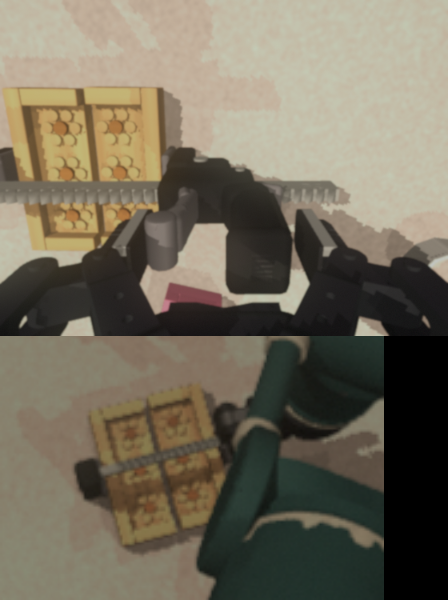

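The bar tail now reaches (345,195), so the ratchet is drawing in; the far jaw is still a little off half_b. I'll keep going.

Request:
carry_out(
  offset=[
    [0,0,0],
    [0,0,0],
    [0,0,0],
    [0,0,0],
    [0,0,0],
  ],
  delta_rot=[
    [0,0,0],
    [0,0,0],
    [0,0,0],
    [0,0,0],
    [0,0,0],
  ],
  fingers=-1,
)

```text
time: 6.6
tool_pos: [0.5741, -0.1994, 0.1022]
tcp_rot: [1.003, 1.317, -1.002]
wrist_force: [-1.9, -2.7, 15.3]
width: 0.417
```

Request:
carry_out(
  offset=[
    [0,0,0],
    [0,0,0],
    [0,0,0],
    [0,0,0],
    [0,0,0],
  ],
  delta_rot=[
    [0,0,0],
    [0,0,0],
    [0,0,0],
    [0,0,0],
    [0,0,0],
  ],
  fingers=0.65,
)

```text
time: 7.02
tool_pos: [0.57, -0.1962, 0.0965]
tcp_rot: [1.004, 1.328, -1.004]
wrist_force: [0.3, 0.5, -0.4]
width: 0.833
```

Request:
carry_out(
  offset=[
    [0,0,0],
    [0,0,0],
    [0,0,0],
    [0,0,0],
    [0,0,0],
  ],
  delta_rot=[
    [0,0,0],
    [0,0,0],
    [0,0,0],
    [0,0,0],
    [0,0,0],
  ],
  fingers=-1,
)

```text
time: 7.43
tool_pos: [0.5726, -0.1987, 0.1002]
tcp_rot: [1.003, 1.321, -1.003]
wrist_force: [-0.0, -5.3, 9.3]
width: 0.561
```

Request:
carry_out(
  offset=[
    [0,0,0],
    [0,0,0],
    [0,0,0],
    [0,0,0],
    [0,0,0],
  ],
  delta_rot=[
    [0,0,0],
    [0,0,0],
    [0,0,0],
    [0,0,0],
    [0,0,0],
  ],
  fingers=0.65,
)

```text
time: 7.85
tool_pos: [0.5703, -0.1964, 0.0969]
tcp_rot: [1.004, 1.327, -1.004]
wrist_force: [0.3, 0.6, -0.9]
width: 0.823
```

Request:
carry_out(
  offset=[
    [0,0,0],
    [0,0,0],
    [0,0,0],
    [0,0,0],
    [0,0,0],
  ],
  delta_rot=[
    [0,0,0],
    [0,0,0],
    [0,0,0],
    [0,0,0],
    [0,0,0],
  ],
  fingers=-1,
)

```text
time: 8.27
tool_pos: [0.5722, -0.1982, 0.0997]
tcp_rot: [1.003, 1.322, -1.003]
wrist_force: [0.5, -5.1, 7.8]
width: 0.549
```

It stalled near 47 mm twice, so the jaws grip. I'll check the joint before lifting.

```bash
python3 - <<'E'
from h import *
p,d=read_camera("wrist");q,_=read_camera("scene");q=cv2.resize(q[170:290,180:320],None,fx=4,fy=4)
T,s=tcp();print(s["tool_pos"].round(4),s["wrist_force"].round(1),s["width"])
X=cloud("wrist",d,T)
o=np.zeros((600,800,3),np.uint8);o[:420*8//10,:448]=cv2.resize(p,(448,336));o[336:,:308]=cv2.resize(q,(308,264));cv2.imwrite("pics/w5.png",o[:,:460,::-1])
E
```

```text
[ 0.5722 -0.1982  0.0997] [-0.7 -5.   7.8] 0.550455446970307
```

View pics/w5.png

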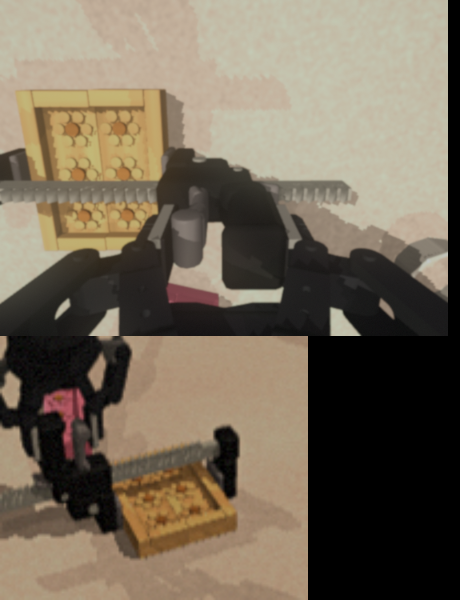

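The wrist view shows the joint line closed at (90,130) and the jaws on both rims; the scene crop agrees. I'll firm up to 45 N and lift.

Request:
carry_out(
  offset=[
    [0,0,0],
    [0,0,0],
    [0,0,0],
    [0,0,0],
    [0,0,0],
  ],
  delta_rot=[
    [0,0,0],
    [0,0,0],
    [0,0,0],
    [0,0,0],
    [0,0,0],
  ],
  newtons=45,
)

```text
time: 8.78
tool_pos: [0.5723, -0.1987, 0.1002]
tcp_rot: [1.003, 1.321, -1.003]
wrist_force: [-0.2, -5.6, 10.3]
width: 0.526
```

Request:
carry_out(
  offset=[
    [-0.2,0,0],
    [-0.3,0,0],
    [-0.4,0,0],
    [-0.4,0,0],
    [-0.4,0,0],
  ],
  delta_rot=[
    [0,0,0],
    [0,0,0],
    [0,0,0],
    [0,0,0],
    [0,0,0],
  ],
)

```text
time: 9.2
tool_pos: [0.5691, -0.1957, 0.1128]
tcp_rot: [1.004, 1.33, -1.005]
wrist_force: [-0.2, 0.2, -6.4]
width: 0.513
```

```bash
python3 - <<'E'
from h import *
p,d=read_camera("wrist");q,dq=read_camera("scene");np.savez("s6.npz",p=q,d=dq);q=cv2.resize(q[150:290,180:320],None,fx=4,fy=4)
T,s=tcp();print(s["tool_pos"].round(4),s["wrist_force"].round(1),s["torque"].round(2),s["width"])
o=np.zeros((420,840,3),np.uint8);o[:,:420]=cv2.resize(p,(420,315))[0:315].__class__ and cv2.copyMakeBorder(cv2.resize(p,(420,315)),0,105,0,0,cv2.BORDER_CONSTANT);o[:,420:]=cv2.resize(q,(420,420));cv2.imwrite("pics/w6.png",o[:,:800,::-1])
E
```

```text
[ 0.5704 -0.1962  0.1142] [-0.3 -0.7 -6.2] [-0.46 -0.25 -0.01] 0.5147216013749307
```

View pics/w6.png

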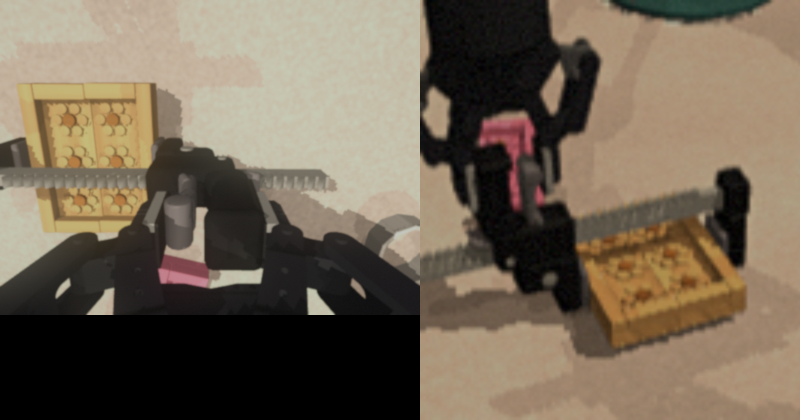

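```bash
cat > lv.py <<'E'
from h import *
T,s=tcp();p,d=read_camera("wrist");X=cloud("wrist",d,T);h=cv2.cvtColor(p,cv2.COLOR_RGB2HSV)
c=T[:3,3];a=-T[:2,2]/np.linalg.norm(T[:2,2]);n=np.array([-a[1],a[0]])
x=(X[...,:2]-c[:2])@a;y=(X[...,:2]-c[:2])@n;z=X[...,2];off=c[2]-.097
g=(d>0)&(z>off-.03)&(z<off+.06)&(h[...,1]>90)&(h[...,0]<35)&(h[...,0]>10)&(x>.03)&(x<.17)&(abs(y)<.08)
z0=np.percentile(z[g],90);g&=abs(z-z0)<.02
for _ in range(4):
    A=np.c_[x[g],y[g],np.ones(g.sum())];k=np.linalg.lstsq(A,z[g],rcond=None)[0];r=z-(k[0]*x+k[1]*y+k[2]);g&=(r>-.003)
print("wood top slope deg along bar, across",np.degrees(k[:2]).round(2),"z at mid",(k@[.093,0,1]).round(4),"n",g.sum())
b=(d>0)&(x>.04)&(x<.16)&(abs(y)<.006)&(z>z0+.03);print("bar slope",np.degrees(np.polyfit(x[b],z[b],1)[0]).round(2),"bar z",np.median(z[b]).round(4),b.sum())
print(s["time"],s["tool_pos"].round(4),s["wrist_force"].round(1),s["width"].round(4),"tool x axis",T[:3,0].round(4))
E
python3 lv.py
```

```text
wood top slope deg along bar, across [-1.04 -0.09] z at mid 0.0366 n 10382
bar slope -54.34 bar z 0.0841 5783Traceback (most recent call last):
  File "lv.py", line 11, in <module>
    print(s["time"],s["tool_pos"].round(4),s["wrist_force"].round(1),s["width"].round(4),"tool x axis",T[:3,0].round(4))
                                                                     ^^^^^^^^^^^^^^^^
AttributeError: 'float' object has no attribute 'round'
```

The mould is level within about 1° and 12 mm up, with full weight carried. I'll lift the rest of the way.

Request:
carry_out(
  offset=[
    [-0.4,0,0],
    [-0.5,0,0],
    [-0.5,0,0],
    [-0.5,0,0],
    [-0.5,0,0],
  ],
  delta_rot=[
    [0,0,0],
    [0,0,0],
    [0,0,0],
    [0,0,0],
    [0,0,0],
  ],
)

```text
time: 9.77
tool_pos: [0.5707, -0.1966, 0.1392]
tcp_rot: [1.004, 1.326, -1.004]
wrist_force: [-0.5, -1.2, -6.3]
width: 0.51
```

Request:
carry_out(
  offset=[
    [-0.5,0,0],
    [-0.5,0,0],
    [-0.5,0,0],
    [-0.5,0,0],
    [-0.5,0,0],
  ],
  delta_rot=[
    [0,0,0],
    [0,0,0],
    [0,0,0],
    [0,0,0],
    [0,0,0],
  ],
)

```text
time: 10.18
tool_pos: [0.5704, -0.1964, 0.1638]
tcp_rot: [1.004, 1.327, -1.004]
wrist_force: [-1.2, -0.6, -6.6]
width: 0.511
```

Request:
carry_out(
  offset=[
    [-0.5,0,0],
    [-0.5,0,0],
    [-0.5,0,0],
    [-0.3,0,0],
    [-0.2,0,0],
  ],
  delta_rot=[
    [0,0,0],
    [0,0,0],
    [0,0,0],
    [0,0,0],
    [0,0,0],
  ],
)

```text
time: 10.6
tool_pos: [0.5707, -0.1966, 0.184]
tcp_rot: [1.004, 1.326, -1.004]
wrist_force: [0.1, -0.3, -6.9]
width: 0.516
```

Request:
carry_out(
  offset=[
    [0,0,0],
    [0,0,0],
    [0,0,0],
    [0,0,0],
    [0,0,0],
  ],
  delta_rot=[
    [0,0,0],
    [0,0,0],
    [0,0,0],
    [0,0,0],
    [0,0,0],
  ],
)

```text
time: 11.02
tool_pos: [0.5702, -0.1964, 0.1828]
tcp_rot: [1.004, 1.328, -1.004]
wrist_force: [0.5, 0.5, -6.4]
width: 0.509
```

```bash
sed -i 's/s\["width"\].round(4)/s["width"]/' lv.py; python3 lv.py; python3 - <<'E'
from h import *
q,_=read_camera("scene");p,_=read_camera("wrist");cv2.imwrite("pics/w7.png",np.hstack([cv2.resize(q[90:290,130:370],(480,400)),cv2.resize(p,(320,240),interpolation=3) if 0 else cv2.copyMakeBorder(cv2.resize(p,(320,240)),0,160,0,0,cv2.BORDER_CONSTANT)])[:,:,::-1])
E
```

```text
wood top slope deg along bar, across [-1.08 -0.03] z at mid 0.1053 n 10341
bar slope -54.11 bar z 0.1526 5907
11.0167 [ 0.5702 -0.1964  0.1828] [ 0.5  0.5 -6.4] 0.5091002129185619 tool x axis [-8.e-04  3.e-04 -1.e+00]
```

View pics/w7.png

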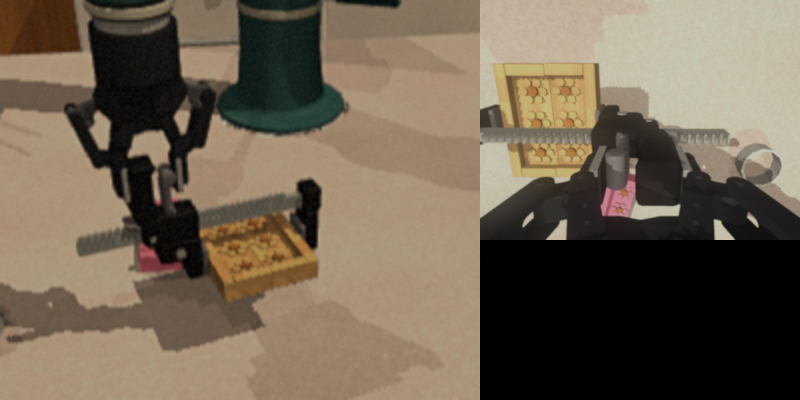

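The clamp and mould are in the air with the joint closed, underside about 81 mm up and tilt about 1°. The grip is steady, so I'm handing in.

```bash
python3 -c "
from workcell import *
print(finish_job())"
```

```text
the job is handed in; nothing more can be done
None
```

I pumped the clamp closed on the glued joint, lifted clamp and mould together, and handed the job in while still holding them in the air.

- **Pumping:** it took six squeezes at 35 N. Four ran full, and the last two stalled at about 47 mm opening, so the jaws had met the work. The pictures showed the joint line closed.
- **Lift:** I firmed the grip to 45 N (estimated jaw force about 80 N, against a bruising limit of 150 N) and lifted slowly.
- **Last checks:** the mould's underside was about 81 mm above the table. It tilted about 1° along the bar and almost nothing across it. The wrist carried 6.4 N, about the weight of clamp and mould, and the grip opening held steady at about 43 mm. The clock was at about 11 s, and I never touched the rolling pin, the cutters or the pink piece.
- **What disagreed:**
  - At 45 N the opening settled at about 43 mm, below the 47–50 mm stall range given for 25–40 N. I put this down to the soft pads compressing at the firmer grip.
  - My slope check on the bar gave about -54°, which is not a real slope: its mask took in other parts. I judged level from the wood surface and the pictures instead.

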